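# Snap the red brush into the drying clip

### The arm

A 6-joint arm with a two-finger parallel gripper is mounted at the origin on the work surface. World frame = base frame: x ahead of the robot, y to its left, z up, the work surface at z = 0. Lengths are in m, angles in rad, forces in N, time in s.
With the tool pointing down it reaches from about 0.375 to 0.9 m from the base axis. Payload 3.1 kg.
Tool frame: the origin (TCP) lies at the very end of the fingers, on their centre line; the grasp point (between the pads) lies 19 mm behind it; x points along the fingers, y is the direction in which the jaws open and shut, and the axes are right-handed (so a half turn about x gives the same grasp; the last joint's range is limited). The gripper opens to 85 mm and grips with 20 to 120 N. Pads are 22 mm wide; open, the fingers measure 114 mm over their backs; the gripper's body (76 mm by 85 mm) begins 54 mm behind the grasp point. The pads swing forward as they close: fully open they stand 13 mm farther back than shut.
Start: joints at [1.058, 0.527, 1.433, -0, 1.181, -0.178], TCP at [0.205, 0.59, 0.21] pointing down, gripper open.
Joint ranges: [-3.08, 3.08], [-0.75, 2.2], [0.22, 2.44], [-1.43, 4.57], [0, 2.65], [-2.85, 2.85]. Speed limits (rad/s): [2.79, 2.79, 3.14, 3.14, 3.14, 3.14].

### API

Orientations are given as a unit quaternion [x, y, z, w].
In Python, from station import sense, snapshot, camera_model, sign_off gives the robot as it stands.
- The arm moves only by the tool step_arm, never from a script. Its argument "increments" is one flat list of numbers, 5 for each row, row after row: the shift along the tool's x, y, z in units of 60 mm (1.0 is 60 mm), then the turn about the tool's x in units of 5 degrees (1.0 is 5 degrees), then the closure, from 0 (fully open) to 1 (shut). A call has exactly 5 rows; each row is the pose to reach, as a shift and turn from the pose measured when the call began, along the tool's axes at that moment; what a row does not reach only later rows make up. A row lasts 1/8 s, in which the tool goes at most 62.5 mm and 10.7 degrees, less where a joint would pass 70% of its speed; a pose out of reach is approached as far as the arm can. A call with a gripper value outside its range is refused whole. The fingers move at their own pace and stop on an object; "grip_force" is the grip in N (left out, the last holds). Time passes only in rows, so rows that repeat a pose let the fingers close, or fill a call up. It gives the time, the measured TCP pose, the force and the opening at its end, in the units of the state.
- sense(): the state, without advancing time (a new reading comes with each control period).
- snapshot(name): name is "scene" or "top"; returns the picture (400x640x3 uint8, blue, green, red); there is no depth.
- camera_model(name): a dict with "vertical_fov" (degrees; the focal length in pixels is half the picture's height over the tangent of half this angle, whatever the lens; pixels are square), "cx", "cy" (the principal point, pixels), "R" (3x3) and "t" (3): a world point X has camera coordinates R X + t. Camera axes: x right, y down, z forward; pixel columns grow to the right and rows downward; lengths in m; the calibration is good to about 2 mm. A picture is of the moment at which its call begins. camera_model takes no time and is no camera call.
- sign_off(): hands the job in, once; it reports no verdict.
The state is a dict: "t": time; "q": joint angles; "qd": joint speeds; "tau": joint torques, N m; "tcp_pos": TCP position; "tool_rot": TCP orientation; "force": force on the tool from outside, world axes, zero at the start; "ft_torque": the same for the moment, N m; "finger_gap": opening from 0.0 (shut) to 1.0 (fully open).
Only numpy, scipy, OpenCV 4.12 (cv2) and the standard library are available. Lean on these libraries where they do the work, as an engineer would, in place of code of your own. Each camera call takes 0.05 s, during which the arm holds its last target. There are 200 camera calls.

### The job

The red-handled brush has been rinsed and should dry flat. Take it from the wooden rest, lay it level across the two forks of the green metal drying clip with its middle between them, and press it straight down past the orange sprung jaw until it sits at the bottom of both forks and the jaw has closed over it, then let go. Leave the blue brush where it lies.

Things in the scene. Friction and masses are not known exactly. Their poses are not given: they have to be found in the camera images.
- red_brush_mid (a point): Middle, on the axis, of the loose red brush (50-100 g): straight round rod, 16 mm thick, 260 mm long. x runs along it to the bristles (dark, beyond x = 95 mm; steel ferrule 55-95); it may be rolled about x. It starts level, axis 48 mm up, in a notch of a fixed wooden rest: base board 6 mm thick, bars 48 mm high 55-69 mm either side of the middle, which is free to grasp from above.
- blue_brush_mid (a point): The same point of the blue brush: same size and axes, parallel to the red one in the rest's other notch, 100 mm to one side of it or the other. To stay there.
- clip_seat (a point): Where the brush's middle belongs in the fixed clip, 50 mm up; x along the seated brush (either way round), y across, z up. Forks at x = -60 and 60 mm, 14 mm thick: channel y = -10 to 10, floor 8 mm below this point; flared prong at -y, to 35 mm above. Between the forks fingers have room down to 20 mm over the table. The flares guide a brush lowered within 6 mm of y = 0.
- jaw (a joint): Orange sprung jaw, an arm at the +y side of each fork, to 43 mm above the seat: slope, then nose over the channel. rad: 0 closed, grows as it swings to +y; the spring closes it. Pressed down, the brush meets the slopes about 30 mm above the seat, opens the jaw to about 0.15, passes the noses 10 to 15 mm above the seat and drops in; takes 5 to 20 N.

How it is judged:
On the way:
1. the red brush, above the seat and along it, pushes the sprung jaw open (value of joint jaw above 0.06 rad and z of red_brush_mid in the frame of clip_seat between 0.006 and 0.04 m and horizontal distance between red_brush_mid and clip_seat below 0.03 m).
At the end, for the whole second after the job is handed in: The red brush sits in both forks: its middle within 20 mm of the seat point sideways and 5 mm in height, its axis within 0.1 rad of the seat's (either way round), the jaw closed over it (below 0.06 rad), and the blue brush within 20 mm of where it started (horizontal distance between red_brush_mid and clip_seat below 0.02 m and z of red_brush_mid in the frame of clip_seat between -0.005 and 0.005 m and angle between the x axis of red_brush_mid and the x axis of clip_seat, either way round below 0.1 rad and value of joint jaw below 0.06 rad and distance of blue_brush_mid from where it was at the start of the episode below 0.02 m); the robot touches nothing.
It fails at once if the blue brush is moved by more than 40 mm (distance of blue_brush_mid from where it was at the start of the episode above 0.04 m).
It also fails if it takes over 42 s, if anything falls off the work surface, if the arm or the gripper's body presses on something with over 40 N, if the wrist force passes 120 N, or if a joint passes its speed limit or range.

## Working session

There is one attempt and no reset: what is moved stays moved. The work goes in short steps, Python scripts to look and compute and a tool call to move; the robot and the scene stay as the last step left them, time stands still between calls to the robot, and variables do not carry over. Pictures are saved under pics/ and viewed, about 8 in all and at most 12, crops included, and the job is handed in when it is done.

Besides the shell and the picture viewer there is one more tool, called after ">>>" as a command line: name --argument value ..., lists and objects as JSON in quotes. step_arm: Moves the arm, as the interface text tells. Its arguments: {"type":"object","properties":{"increments":{"type":"array","items":{"type":"number"}},"grip_force":{"type":"number"}},"required":["increments"]}

```bash
mkdir -p pics; ls
python3 - <<'E'
from station import *
import cv2
s=sense();print(s['t'],s['tcp_pos'],s['tool_rot'],s['finger_gap'])
for n in ("scene","top"):
    cv2.imwrite(f"pics/{n}0.png",snapshot(n)); print(n,camera_model(n))
E
```

```text
pics
0.0 [0.20435573 0.58982019 0.20941072] [ 0.11671403  0.69754728 -0.11820706  0.69701702] 0.9957116402970062
scene {'vertical_fov': 47.079600602732846, 'cx': 318.12175801680036, 'cy': 195.7768357223456, 'R': array([[-0.03995658,  0.99915102, -0.01003537],
       [ 0.79406967,  0.02565576, -0.60728505],
       [-0.60651201, -0.03223382, -0.79442064]]), 't': array([ 0.05234939, -0.36584123,  1.22752373])}
top {'vertical_fov': 52.97183236989496, 'cx': 315.2131071894612, 'cy': 194.34610258020734, 'R': array([[-0.02528382, -0.99950855, -0.01853082],
       [-0.98228931,  0.02828227, -0.18522373],
       [ 0.18565679,  0.01351946, -0.98252164]]), 't': array([-0.04170234,  0.54542092,  0.83687988])}
```

View pics/scene0.png

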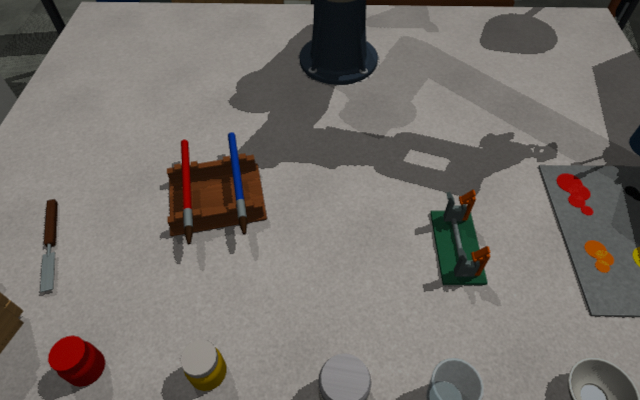

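View pics/top0.png

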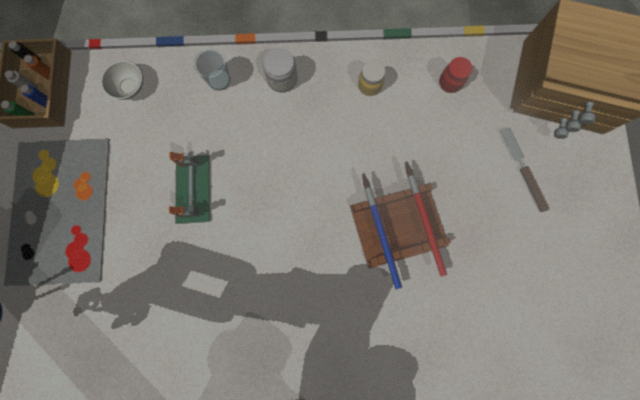

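The scene view shows the red brush at about (187,190), the blue one at (237,180) and the clip at (460,240). In the top view red is at (425,220), blue at (382,230) and the clip at (192,187). I'll measure the masks and zoom in on the clip.

```bash
cat > h.py <<'E'
import numpy as np, cv2
from station import *
H=400
def ray(n,uv):
    c=camera_model(n); f=H/2/np.tan(np.radians(c['vertical_fov']/2))
    R,t=np.array(c['R']),np.array(c['t'])
    d=R.T@np.array([(uv[0]-c['cx'])/f,(uv[1]-c['cy'])/f,1]); return -R.T@t,d
def onplane(n,uv,z):
    o,d=ray(n,uv); return o+d*(z-o[2])/d[2]
def tri(a,b):
    (o1,d1),(o2,d2)=ray('scene',a),ray('top',b)
    k=np.linalg.lstsq(np.c_[d1,-d2],o2-o1,rcond=None)[0]
    p,q=o1+k[0]*d1,o2+k[1]*d2; return (p+q)/2,np.linalg.norm(p-q)
def proj(n,X):
    c=camera_model(n); f=H/2/np.tan(np.radians(c['vertical_fov']/2))
    p=np.array(c['R'])@X+np.array(c['t']); return p[:2]/p[2]*f+[c['cx'],c['cy']]
E
python3 - <<'E'
from h import *
ROI={'scene':((150,120,270,250),(420,180,500,295)),'top':((340,150,460,300),(160,140,225,235))}
out=[]
for n in ROI:
    im=cv2.imread(f'pics/{n}0.png'); hsv=cv2.cvtColor(im,cv2.COLOR_BGR2HSV)
    x0,y0,x1,y1=ROI[n][0]; h,s,v=cv2.split(hsv[y0:y1,x0:x1])
    for nm,m in (('red',((h<4)|(h>174))&(s>150)&(v>60)),('blue',(h>105)&(h<130)&(s>130)&(v>50))):
        _,L,st,_=cv2.connectedComponentsWithStats(m.astype(np.uint8)); k=1+st[1:,4].argmax()
        p=np.argwhere(L==k)[:,::-1]+[x0,y0]
        vx,vy,cx,cy=cv2.fitLine(p.astype(np.float32),2,0,.01,.01).ravel()
        t=(p-[cx,cy])@[vx,vy]; e=[np.array([cx,cy])+a*np.array([vx,vy]) for a in (t.min(),t.max())]
        W=[onplane(n,a,.050) for a in e]
        print(n,nm,len(p),np.round(e,1).tolist(),np.round(W,4).tolist(),np.linalg.norm(W[0]-W[1]))
    x0,y0,x1,y1=ROI[n][1]; c=cv2.resize(im[y0:y1,x0:x1],None,fx=5,fy=5,interpolation=cv2.INTER_CUBIC)
    c=cv2.convertScaleAbs(c,alpha=1.6)
    out.append(cv2.copyMakeBorder(c,0,590-c.shape[0],0,0,cv2.BORDER_CONSTANT))
cv2.imwrite('pics/clip.png',np.hstack(out)); print(np.hstack(out).shape)
E
```

```text
scene red 499 [[184.1, 140.0], [186.9, 207.9]] [[0.3593, -0.3239, 0.05], [0.5369, -0.2797, 0.05]] 0.18303766149123918
scene blue 481 [[230.8, 132.8], [239.7, 198.6]] [[0.3348, -0.2273, 0.05], [0.5118, -0.1825, 0.05]] 0.18258028957949585
top red 1 [[426.0, 219.0], [426.0, 219.0]] [[0.4827, -0.296, 0.05], [0.4827, -0.296, 0.05]] 0.0
top blue 354 [[373.1, 207.3], [397.8, 287.0]] [[0.5117, -0.1825, 0.05], [0.34, -0.2259, 0.05]] 0.17707249107719553
(590, 725, 3)
```

View pics/clip.png

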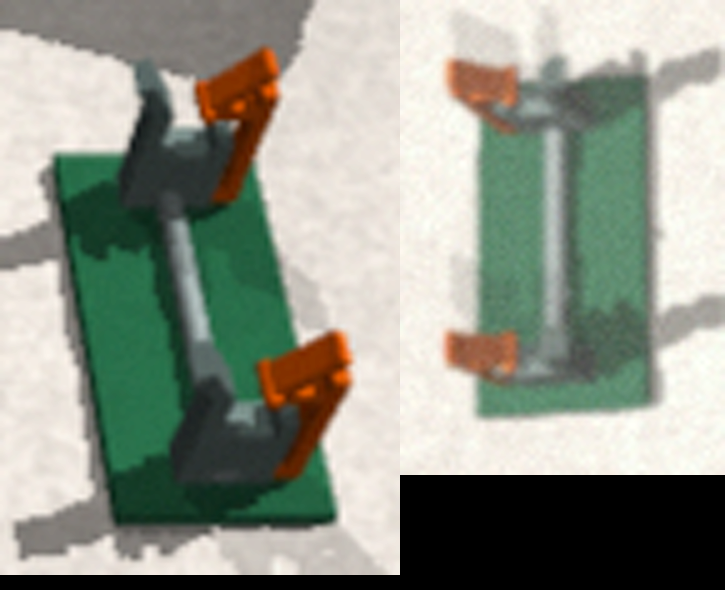

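The clip's orange jaws are on its left in the top view, so on the world +y side. The fork floors show as bright patches: in the scene view at crop (250,414) and (188,138), in the top view at about (537,107) and (537,368). The green plate's corners are also visible.

Run:
```python
from h import *
from scipy.spatial.transform import Rotation as Ro
S=lambda a,b:(420+(a+.5)/5-.5,180+(b+.5)/5-.5)
T=lambda a,b:(160+(a-400+.5)/5-.5,140+(b+.5)/5-.5)
for nm,n,g in (('scene','scene',[S(250,414),S(188,138)]),('top','top',[T(537,107),T(537,368)])):
    P=[onplane(n,a,.042) for a in g]; d=P[0]-P[1]; print(nm,np.round(P,4).tolist(),np.linalg.norm(d),np.degrees(np.arctan2(d[1],d[0])),(P[0]+P[1])/2)
# orange top corners tri: jaw top outer corners
for a,b in ((S(268,50),T(450,335)),(S(342,335),T(447,62)),(S(265,365),T(517,72)),(S(200,88),T(516,336))): print('jaw',tri(a,b))
print('prong',tri(S(146,65),T(560,352)),tri(S(212,378),T(553,62)))
for n,g in (('scene',[S(56,157),S(118,520),S(335,520)]),('top',[T(480,415),T(652,403),T(648,76)])):
    print('plate',n,[np.round(onplane(n,a,.006),4).tolist() for a in g])
R=Ro.from_quat(sense()['tool_rot']).as_matrix(); print(np.round(R,3))
# red in top view
im=cv2.imread('pics/top0.png')[150:300,340:460].astype(int); b,g,r=cv2.split(im.astype(np.uint8))
m=(r.astype(int)-g>55)&(g<70)&(abs(g.astype(int)-b)<25); _,L,st,_=cv2.connectedComponentsWithStats(m.astype(np.uint8)); k=1+st[1:,4].argmax()
p=np.argwhere(L==k)[:,::-1]+[340,150.]; vx,vy,cx,cy=cv2.fitLine(p.astype(np.float32),2,0,.01,.01).ravel(); t=(p-[cx,cy])@[vx,vy]
W=[onplane('top',np.array([cx,cy])+a*np.array([vx,vy]),.05) for a in (t.min(),t.max())]; print('red top',len(p),np.round(W,4).tolist(),np.linalg.norm(W[0]-W[1]))
```

```text
scene [[0.6319, 0.2385, 0.042], [0.5127, 0.234, 0.042]] 0.11928885924990917 2.1690815562051657 [0.57231594 0.23628245 0.042     ]
top [[0.6316, 0.2343, 0.042], [0.5112, 0.2302, 0.042]] 0.12039562427060449 1.957856605066718 [0.57139174 0.2322154  0.042     ]
jaw (array([0.51714061, 0.24738362, 0.10227267]), np.float64(0.00140060727305697))
jaw (array([0.63547054, 0.2529713 , 0.1019531 ]), np.float64(0.00014791501793474227))
jaw (array([0.63626551, 0.23128911, 0.08228026]), np.float64(0.002882518755973005))
jaw (array([0.51937241, 0.22728702, 0.08169978]), np.float64(0.002094156329201691))
prong (array([0.5115188 , 0.20772902, 0.08439903]), np.float64(0.0029092907188912314)) (array([0.6406849 , 0.21476131, 0.08069097]), np.float64(0.0002745001775309194))
plate scene [[0.4973, 0.1923, 0.006], [0.6561, 0.1971, 0.006], [0.6534, 0.2741, 0.006]]
plate top [[0.4954, 0.2681, 0.006], [0.4988, 0.1884, 0.006], [0.6555, 0.194, 0.006]]
[[-0.001  0.328  0.945]
 [-0.002  0.945 -0.328]
 [-1.    -0.002 -0.   ]]
red top 315 [[0.5396, -0.2792, 0.05], [0.3932, -0.3162, 0.05]] 0.1510259731980457
```

```bash
cat >> h.py <<'E'
from scipy.spatial.transform import Rotation as Ro
def rel(p,yaw,s=None,start=None):
    """units (x,y,z,turn) of a world TCP point and jaw-direction yaw (deg) from the current pose"""
    s=s or sense(); R=Ro.from_quat(s['tool_rot']).as_matrix()
    d=R.T@(np.array(p)-s['tcp_pos'])/.06
    y=np.degrees(np.arctan2(R[1,1],R[0,1])); a=-((yaw-y+180)%360-180)/5
    return np.round(np.r_[d,a],3)
E
python3 -c "
from h import *
for p in ((.40,.345,.21),(.46,.05,.21)): print(rel(p,104))"
```

```text
[-4.000e-03 -2.788e+00  4.417e+00 -6.625e+00]
[ 4.000e-03 -7.106e+00  6.973e+00 -6.625e+00]
```

>>> step_arm --increments '[0, -0.56, 0.88, -1.3, 0, 0, -1.1, 1.76, -2.6, 0, 0, -1.65, 2.6, -4, 0, 0, -2.2, 3.5, -5.3, 0, 0, -2.8, 4.4, -6.6, 0]' --grip_force 40

```text
t: 0.72
tcp_pos: [0.3978, 0.3456, 0.2095]
tool_rot: [-0.087, 0.702, 0.086, 0.701]
force: [1.4, -0.4, 0.2]
finger_gap: 1.0
```

```bash
python3 -c "
from h import *
print(sense()['tcp_pos'])
for p in ((.45,.05,.21),(.48,-.25,.21)): print(rel(p,104))"
```

```text
[0.39783772 0.34559678 0.20953826]
[ 0.    -4.99  -0.358  0.021]
[ 8.000e-03 -9.961e+00 -1.091e+00  2.100e-02]
```

>>> step_arm --increments '[0, -1, -0.07, 0, 0, 0, -2, -0.14, 0, 0, 0, -3, -0.21, 0, 0, 0, -4, -0.28, 0, 0, 0, -5, -0.36, 0, 0]'

```text
t: 1.35
tcp_pos: [0.45, 0.0475, 0.2099]
tool_rot: [-0.087, 0.702, 0.086, 0.701]
force: [1.3, 0.3, -0.5]
finger_gap: 0.998
```

```bash
python3 -c "
from h import *
print(rel((.4845,-.2928,.13),104))"
```

```text
[ 1.341 -5.639 -0.824  0.021]
```

>>> step_arm --increments '[0, -1, -0.15, 0, 0, 0, -2, -0.3, 0, 0, 0, -3, -0.45, 0, 0, 0, -4, -0.6, 0, 0, 0, -5, -0.75, 0, 0]'

```text
t: 1.98
tcp_pos: [0.4792, -0.2563, 0.2101]
tool_rot: [-0.087, 0.702, 0.086, 0.701]
force: [1.6, 0.1, -0.5]
finger_gap: 0.999
```

```bash
python3 -c "
from h import *
print(rel((.4845,-.2928,.11),104))"
```

```text
[ 1.669 -0.611 -0.06   0.015]
```

>>> step_arm --increments '[0.2, -0.61, -0.06, 0, 0, 1, -0.61, -0.06, 0, 0, 1.8, -0.61, -0.06, 0, 0, 2.5, -0.61, -0.06, 0, 0.2, 3.0, -0.61, -0.06, 0, 0.3]'

```text
t: 2.6
tcp_pos: [0.4834, -0.2921, 0.0278]
tool_rot: [-0.086, 0.703, 0.087, 0.701]
force: [-0.3, 0.1, 0.5]
finger_gap: 0.697
```

Run:
```python
from h import *
print(rel((.4845,-.2928,.029),104),sense()['force'])
im=[cv2.resize(snapshot(n)[a:b,c:d],(400,450),interpolation=cv2.INTER_CUBIC) for n,a,b,c,d in (('scene',110,260,140,273),('top',150,300,340,473))]
cv2.imwrite('pics/g1.png',np.hstack(im))
```

```text
[-0.02  -0.015  0.015  0.012] [-0.34271722  0.13070912  0.52234795]
```

View pics/g1.png

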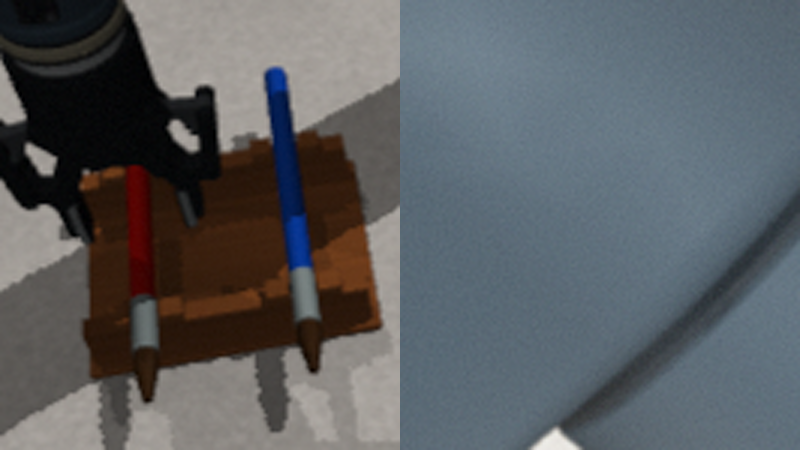

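The fingers straddle the red rod, with the pads near (80,225) and (195,205) and the rod at (140,230). The blue brush is untouched, so I'll close.

>>> step_arm --increments '[-0.02, 0, 0, 0, 0.8, -0.02, 0, 0, 0, 1, -0.02, 0, 0, 0, 1, -0.02, 0, 0, 0, 1, -0.02, 0, 0, 0, 1]' --grip_force 60

```text
t: 3.32
tcp_pos: [0.4832, -0.2923, 0.0298]
tool_rot: [-0.086, 0.703, 0.087, 0.7]
force: [-0.4, -0.9, 6.1]
finger_gap: 0.123
```

>>> step_arm --increments '[0, 0, 0, 0, 1, -0.5, 0, 0, 0, 1, -1.3, 0, 0, 0, 1, -2, 0, 0, 0, 1, -2.5, 0, 0, 0, 1]'

```text
t: 3.95
tcp_pos: [0.4841, -0.2924, 0.1819]
tool_rot: [-0.086, 0.703, 0.087, 0.701]
force: [0.9, 0.1, -1.3]
finger_gap: 0.124
```

Run:
```python
from h import *
s=sense();print(s['finger_gap'],s['force'],s['ft_torque'],s['tcp_pos'])
for p in ((.50,0,.18),(.572,.234,.14)): print(rel(p,92))
im=[cv2.resize(snapshot(n)[a:b,c:d],(400,450),interpolation=cv2.INTER_CUBIC) for n,a,b,c,d in (('scene',60,260,110,288),)]
cv2.imwrite('pics/g2.png',np.hstack(im))
```

```text
0.1241228223895439 [ 0.9381879   0.08556123 -1.32377503] [-0.01152846  0.00222134  0.04372513] [ 0.48406715 -0.29235819  0.18189468]
[0.032 4.661 1.443 2.417]
[0.697 8.152 3.558 2.417]
```

View pics/g2.png

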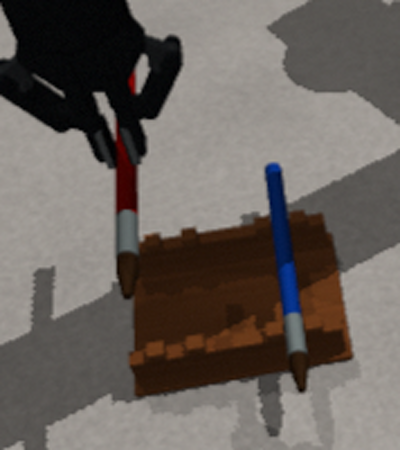

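The red brush is lifted, with its tip at (127,290) in the crop, and the blue one is undisturbed. Now I'll carry it to the clip.

>>> step_arm --increments '[0, 0.95, 0.29, 0.5, 1, 0, 1.9, 0.58, 1, 1, 0, 2.8, 0.87, 1.5, 1, 0, 3.7, 1.15, 2, 1, 0, 4.66, 1.44, 2.4, 1]'

```text
t: 4.62
tcp_pos: [0.5012, 0.0002, 0.1839]
tool_rot: [-0.014, 0.706, 0.011, 0.708]
force: [0.8, 0.3, -0.2]
finger_gap: 0.127
```

```bash
python3 -c "
from h import *
print(rel((.572,.234,.15),92),sense()['finger_gap'])"
```

```text
[ 5.510e-01  3.856e+00  1.313e+00 -3.000e-03] 0.12733298219164924
```

>>> step_arm --increments '[0.1, 0.95, 0.33, 0, 1, 0.2, 1.9, 0.65, 0, 1, 0.3, 2.8, 1, 0, 1, 0.45, 3.6, 1.3, 0, 1, 0.55, 3.86, 1.31, 0, 1]'

```text
t: 5.25
tcp_pos: [0.5718, 0.2372, 0.1489]
tool_rot: [-0.015, 0.706, 0.012, 0.708]
force: [0.2, -0.1, -0.3]
finger_gap: 0.126
```

Run:
```python
from h import *
print(rel((.572,.234,.15),92),sense()['force'])
im=[cv2.resize(snapshot(n)[a:b,c:d],None,fx=3,fy=3,interpolation=cv2.INTER_CUBIC) for n,a,b,c,d in (('scene',120,310,390,510),('top',60,250,120,260))]
cv2.imwrite('pics/c1.png',cv2.convertScaleAbs(np.hstack(im),alpha=1.5))
```

```text
[-0.017 -0.054  0.001  0.034] [ 0.24098977 -0.08612354 -0.25559863]
```

View pics/c1.png

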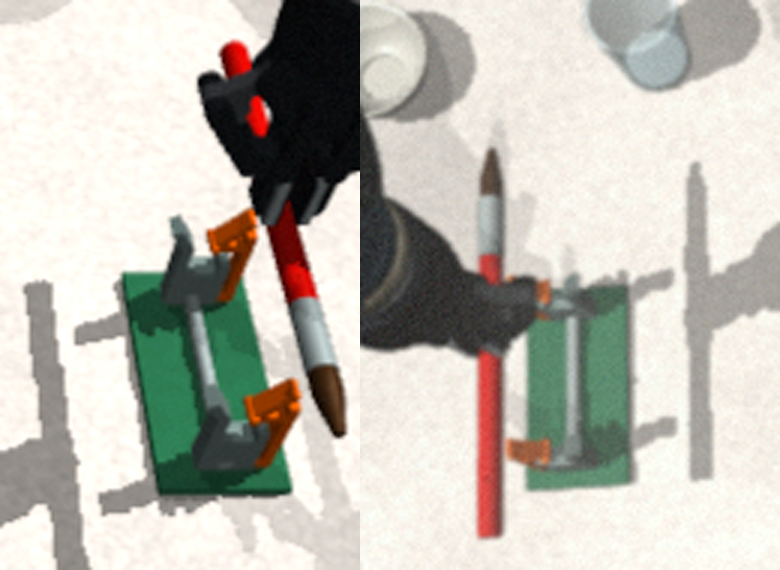

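The brush hangs parallel above the clip: scene-crop butt at (235,48) and tip at (341,434), top-crop butt at (489,535) and tip at (490,150). I'll triangulate its ends.

Run:
```python
from h import *
S=lambda a,b:(390+(a+.5)/3-.5,120+(b+.5)/3-.5)
T=lambda a,b:(120+(a-360+.5)/3-.5,60+(b+.5)/3-.5)
P=[]
for nm,x,a,b in (('butt',-.13,(235,48),(489,535)),('ferr',.055,(302,300),(489,255)),('tip',.13,(341,434),(490,150))):
    p,e=tri(S(*a),T(*b)); P.append(p); print(nm,np.round(p,4),round(e,4))
d=P[2]-P[0]; print(np.linalg.norm(d),'yaw',np.degrees(np.arctan2(d[1],d[0])),'pitch',np.degrees(np.arcsin(d[2]/np.linalg.norm(d))),'mid',(P[0]+P[2])/2)
d=P[1]-P[0];print('mid2',P[0]+d*130/185,sense()['tcp_pos'])
```

```text
butt [0.4465 0.2332 0.167 ] 0.0014
ferr [0.6294 0.2388 0.1706] 0.001
tip [0.7043 0.2439 0.1664] 0.0003
0.25807397245507074 yaw 2.370763932733426 pitch -0.1221113016626333 mid [0.57539501 0.23853708 0.16671413]
mid2 [0.5749995  0.23713062 0.16951083] [0.57002072 0.23548732 0.14849517]
```

```bash
python3 -c "
from h import *
print(rel((.568,.2325,.078),92))"
```

```text
[ 1.175 -0.043 -0.034  0.028]
```

>>> step_arm --increments '[0.1, -0.04, -0.03, 0, 1, 0.4, -0.04, -0.03, 0, 1, 0.8, -0.04, -0.03, 0, 1, 1.1, -0.04, -0.03, 0, 1, 1.17, -0.04, -0.03, 0, 1]'

```text
t: 5.98
tcp_pos: [0.567, 0.2316, 0.0764]
tool_rot: [-0.015, 0.709, 0.011, 0.705]
force: [-0.3, -0.1, -1.1]
finger_gap: 0.124
```

Run:
```python
from h import *
print(rel((.568,.2325,.078),92),sense()['force'])
im=[cv2.resize(snapshot(n)[a:b,c:d],None,fx=3.0,fy=3.0,interpolation=cv2.INTER_CUBIC) for n,a,b,c,d in (('scene',130,320,390,510),('top',60,250,120,260))]
cv2.imwrite('pics/c2.png',cv2.convertScaleAbs(np.hstack(im),alpha=1.5))
```

```text
[-0.026  0.014  0.017  0.014] [-0.28844971 -0.1287006  -1.1155445 ]
```

View pics/c2.png

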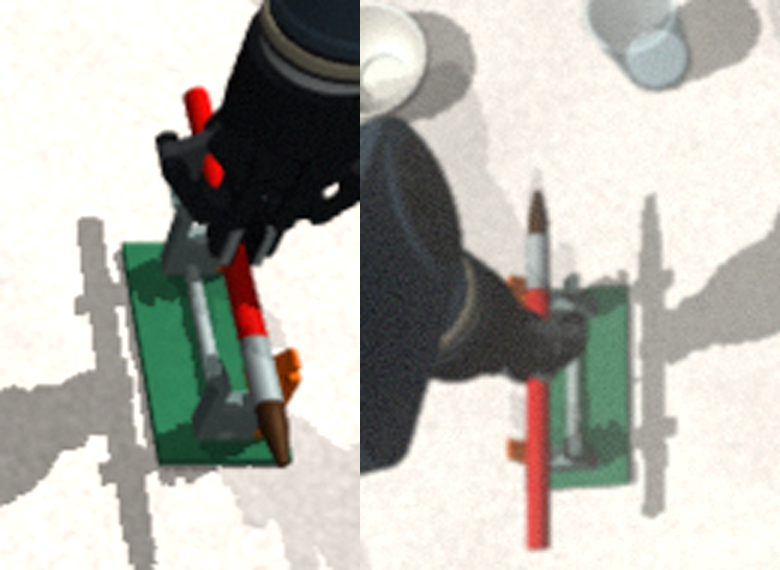

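The brush sits between the prongs and the jaw slopes with no contact yet, so I'll press down slowly.

>>> step_arm --increments '[0.1, 0.01, 0.01, 0, 1, 0.2, 0.01, 0.01, 0, 1, 0.3, 0.01, 0.01, 0, 1, 0.37, 0.01, 0.01, 0, 1, 0.44, 0.01, 0.01, 0, 1]' --grip_force 90

```text
t: 6.7
tcp_pos: [0.5698, 0.2326, 0.0529]
tool_rot: [-0.015, 0.707, 0.011, 0.707]
force: [-0.8, -2.2, 4.0]
finger_gap: 0.101
```

```bash
python3 -c "
from h import *
s=sense();print(rel((.567,.2325,.031),92),s['force'],s['ft_torque'])"
```

```text
[ 0.365  0.002 -0.046  0.028] [-0.8390694  -2.22186681  4.04981234] [-0.3759496  -0.1338337  -0.04685653]
```

>>> step_arm --increments '[0.08, 0, 0, 0, 1, 0.16, 0, 0, 0, 1, 0.24, 0, 0, 0, 1, 0.31, 0, 0, 0, 1, 0.37, 0, 0, 0, 1]'

```text
t: 7.32
tcp_pos: [0.5693, 0.233, 0.0317]
tool_rot: [-0.015, 0.707, 0.012, 0.707]
force: [-5.7, -1.4, 24.9]
finger_gap: 0.099
```

Run:
```python
from h import *
s=sense();print(rel((.567,.2325,.031),92),s['tcp_pos'],s['force'],s['ft_torque'])
im=[cv2.resize(snapshot(n)[a:b,c:d],None,fx=3.0,fy=3.0,interpolation=cv2.INTER_CUBIC) for n,a,b,c,d in (('scene',140,330,390,510),('top',60,250,120,260))]
cv2.imwrite('pics/c3.png',cv2.convertScaleAbs(np.hstack(im),alpha=1.5))
```

```text
[ 0.012 -0.007 -0.039  0.028] [0.56934498 0.23299498 0.03172282] [-5.71228953 -1.41923576 24.88957762] [-0.28576051  1.00980311 -0.09455523]
```

View pics/c3.png

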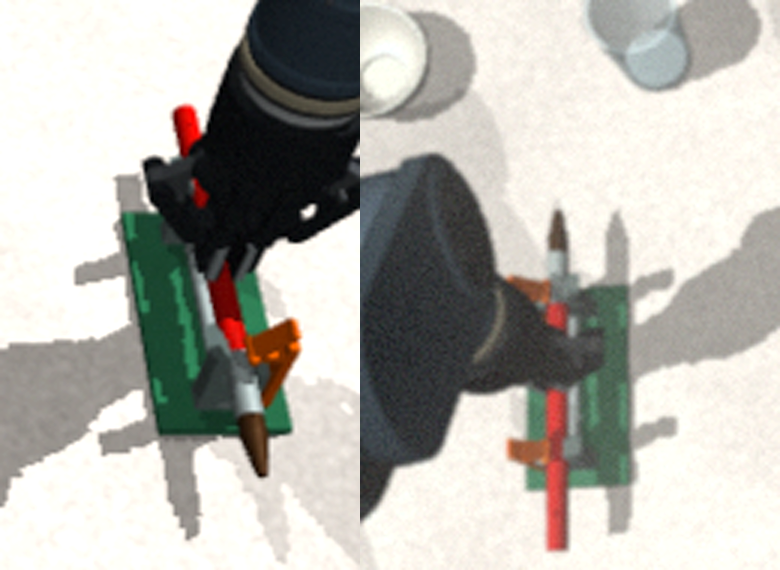

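The brush now runs down through both forks, with its tip at (260,472) and butt at (183,115). The orange arms at (275,340) look closed. I'll check the axis height from both views.

Run:
```python
from h import *
S=lambda a,b:(390+(a+.5)/3-.5,140+(b+.5)/3-.5)
T=lambda a,b:(120+(a-360+.5)/3-.5,60+(b+.5)/3-.5)
P=[]
for nm,a,b in (('butt',(184,112),(557,547)),('ferr',(249,386),(557,275)),('tip',(261,473),(558,213))):
    p,e=tri(S(*a),T(*b)); P.append(p); print(nm,np.round(p,4),round(e,4))
```

```text
butt [0.4466 0.2286 0.0523] 0.0008
ferr [0.6508 0.236  0.0547] 0.003
tip [0.7015 0.2371 0.0499] 0.0001
```

Axis height reads about 51 mm and level, so with 25 N of floor reaction it looks seated. I'll open in place, then retreat straight up.

>>> step_arm --increments '[0, 0, 0, 0, 0.7, 0, 0, 0, 0, 0.4, 0, 0, 0, 0, 0.3, 0, 0, 0, 0, 0.3, 0, 0, 0, 0, 0.3]'

```text
t: 8.05
tcp_pos: [0.5693, 0.233, 0.0318]
tool_rot: [-0.015, 0.707, 0.012, 0.707]
force: [-0.2, 0.0, 0.5]
finger_gap: 0.703
```

>>> step_arm --increments '[-0.3, 0, 0, 0, 0.3, -0.9, 0, 0, 0, 0.3, -1.6, 0, 0, 0, 0.3, -2.4, 0, 0, 0, 0.3, -3.2, 0, 0, 0, 0.3]'

```text
t: 8.68
tcp_pos: [0.5692, 0.2339, 0.2267]
tool_rot: [-0.015, 0.707, 0.012, 0.707]
force: [-0.5, -0.7, 0.3]
finger_gap: 0.702
```

>>> step_arm --increments '[0, -0.8, -0.2, 0, 0.3, 0, -1.7, -0.4, 0, 0.3, 0, -2.6, -0.6, 0, 0.3, 0, -3.5, -0.8, 0, 0.3, 0, -4.2, -1, 0, 0.3]'

```text
t: 9.3
tcp_pos: [0.5184, -0.0223, 0.2292]
tool_rot: [-0.015, 0.706, 0.011, 0.708]
force: [0.9, -0.2, 0.1]
finger_gap: 0.704
```

Run:
```python
from h import *
print(sense()['force'])
im=[cv2.resize(snapshot(n)[a:b,c:d],None,fx=3.0,fy=3.0,interpolation=cv2.INTER_CUBIC) for n,a,b,c,d in (('scene',140,330,390,510),('top',60,250,120,260))]
cv2.imwrite('pics/c4.png',cv2.convertScaleAbs(np.hstack(im),alpha=1.5))
```

```text
[ 0.94464906 -0.24640458  0.09271843]
```

View pics/c4.png

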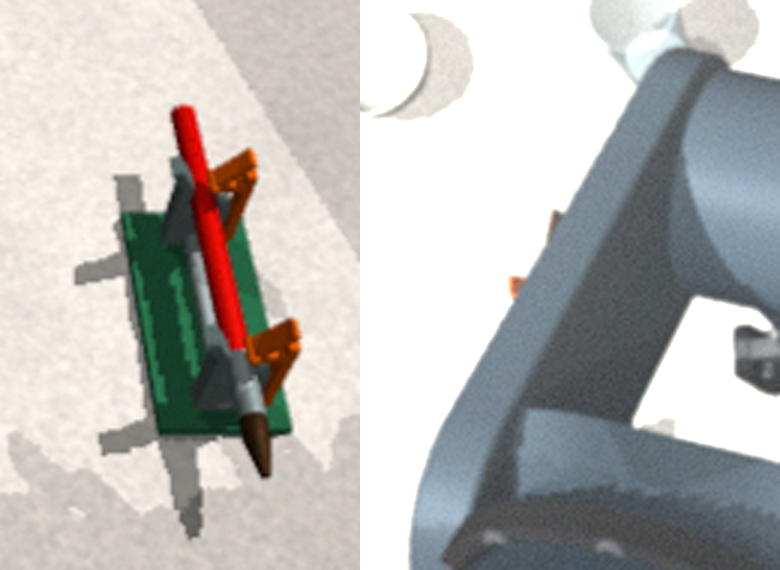

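The jaw tops are back at their starting pixels: (298,322) and (254,152), against (297,323) and (254,152) before. The brush lies under both noses. I'll do one last numeric check of blue and red, then hand in.

Run:
```python
from h import *
S=lambda a,b:(390+(a+.5)/3-.5,140+(b+.5)/3-.5)
a,b=onplane('scene',S(183,112),.05),onplane('scene',S(264,474),.05); print('red ends',a,b,'mid',(a+b)/2,np.linalg.norm(b-a))
def blue(im):
    h,s,v=cv2.split(cv2.cvtColor(im,cv2.COLOR_BGR2HSV)[120:250,150:270]); m=(h>105)&(h<130)&(s>130)&(v>50); return np.argwhere(m).mean(0),m.sum()
print(blue(cv2.imread('pics/scene0.png')),blue(snapshot('scene')))
s=sense(); print(s['force'],np.abs(s['qd']).max()); sign_off()
```

```text
red ends [0.44464649 0.22905054 0.05      ] [0.702069   0.23854132 0.05      ] mid [0.57335774 0.23379593 0.05      ] 0.2575974022037872
(array([46.73388773, 85.38669439]), np.int64(481)) (array([46.75663717, 85.11283186]), np.int64(452))
[-0.08662685  0.6642795  -0.09112508] 0.0515149155390314
the job is handed in; nothing more can be done
```

The red brush is seated in the drying clip, and I handed the job in at about 9.5 s of the 42 s allowed. I gripped it at its middle, lifted it from the rest and lowered it level over the forks. Then I pressed it past the jaw to the floor (about 25 N of reaction), opened the gripper and backed away.

**What the last checks showed:**
- **Position:** the middle measures (0.573, 0.234) against my seat estimate of (0.572, 0.234). Brush yaw is about 2.1°, and the clip's is about 2°.
- **Height:** two-view triangulation just before release put the axis ends at about 50–52 mm, so it was level. Its ferrule point read 55 mm, but the two views disagreed by 3 mm there. After release the arm blocked the top view, so the final height relies on the scene view alone.
- **Jaw:** its tops are back at their starting pixels, so it looks closed over the brush. Its opening on the way down was not measured directly; I only saw the contact force rise.
- **Blue brush:** its colour patch is within 0.3 px of where it started.
- **Robot:** no contact force above sensor noise, and well clear of the clip.

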